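Load a tip box into the free lane of the loader

ROBOT

A 7-joint arm with a two-finger parallel gripper is mounted at the origin on a cart in front of the work surface, level with it; the furniture and walls round the work are solid. World frame = base frame: x ahead of the robot, y to its left, z up, the work surface at z = 0. Lengths are in m, angles in rad, forces in N, time in s.
With the tool pointing down it reaches from about 0.4 to 0.85 m from the base axis. Payload 10.4 kg.
Tool frame: the origin (TCP) lies midway between the tips of the shut fingers; the grasp point (between the pads) lies 19 mm behind it (manip.grasp_offset is the distance from the TCP to the grasp point, in m); z points along the fingers, y is the line along which they close (so a half turn about z gives the same grasp; the last joint's range is limited). The gripper opens to 85 mm and grips with 20 to 120 N. Pads are 22 mm wide; open, the fingers measure 114 mm over their backs; the gripper's body (76 mm by 85 mm) begins 54 mm behind the grasp point. The pads swing forward as they close: fully open they stand 13 mm farther back than shut.
Start: joints at [-1.306, 0.332, -0.065, 1.46, 0.022, 1.35, -0.088], TCP at [0.177, 0.599, 0.231] pointing down, gripper open.
Joint ranges: [-2.6, 2.6], [-0.5, 2.12], [-1.47, 1.34], [0.16, 2.42], [-1.27, 4.41], [0.06, 2.06], [-2.6, 2.6]. Speed limits (rad/s): [2.22, 2.22, 2.79, 2.79, 3.14, 3.14, 3.14].

INTERFACE

Orientations are given as a unit quaternion [x, y, z, w].
In Python, from workcell import manip, imaging, job gives the robot as it stands (manip), with the cameras (imaging) and the job (job).
- The arm moves only by the shell command python3 jog.py FILE [FORCE], which reads ROWS from the file FILE. ROWS is a JSON list that holds a single list of rows (three levels of brackets), with 1 to 20 rows, each of 7 numbers: a rotation vector rx, ry, rz in a scale on which 1.0 is 180 degrees, then dx, dy, dz in normalised numbers (1 is 0.6 m), then the opening from 0.0 (shut) to 1.0 (fully open); each row is the pose to reach, as a shift and turn from the pose commanded when the command began, along the tool's axes at that moment; what a row does not reach only later rows make up. A row lasts 1/8 s, in which the tool goes at most 0.0625 m and 0.188 rad, less where a joint would pass 70% of its speed; a pose out of reach is approached as far as the arm can. The fingers move at their own pace and stop on an object; FORCE is the grip in N (left out, the last holds). Time passes only in rows, so rows that do not move let the fingers close. It prints the time, the measured TCP pose, the force, the opening and the grip force at its end. Shift and turn numbers lie between -1 and 1, and a call with a number outside is refused. Input that does not fit is refused with a message, and nothing moves.
- manip.get_obs(): the state, without advancing time (a new reading comes with each control period).
- imaging.camera(name): name is "side" or "top" or "wrist"; returns the picture (480x640x3 uint8, blue, green, red); there is no depth.
- imaging.calibration(name): a dict with "fx", "fy", "cx", "cy" (pixels), "world_from_camera" (4x4, takes a point from camera to world coordinates); the wrist camera has in their place "tool_from_camera" (4x4, takes a point from camera to tool coordinates, whose origin is the TCP and whose axes are the flange's). Camera axes: x right, y up, looking along -z (the intrinsics and any distortion apply to the point x, -y, -z); pixel columns grow to the right and rows downward; lengths in m; the calibration is good to about 2 mm. A picture is of the moment at which its call begins: read the wrist's pose just before it. calibration takes no time and is no camera call.
- job.hand_in(): hands the job in; it is judged then, once.
The state is a dict: "clock": time; "joint_pos": joint angles; "joint_velocities": joint speeds; "tau": joint torques, N m; "position": TCP position; "ee_rot": TCP orientation; "ft_force": force on the tool from outside, world axes, zero at the start; "torque": the same for the moment, N m; "grip_width": opening from 0.0 (shut) to 1.0 (fully open); "grasp_force": force on a finger pad.
Only numpy, scipy, OpenCV 4.12 (cv2) and the standard library are available. Lean on these libraries where they do the work, as an engineer would, in place of code of your own. Each camera call takes 0.05 s, during which the arm holds its last target. There are 200 camera calls.

TASK

A box of pipette tips waits askew on the base plate of the two-lane loader, in front of the empty lane. With the fingertips, square it up to the lane and push it down between the two guide rails, without box or robot touching any rail, until it is fully home and the sprung catch has come up behind it. Only push the box, never lift it, and leave the box in the neighbouring lane and the things on the table where they are; finish clear of everything.

Things in the scene. Friction and masses are not known exactly. Their poses are not given: they have to be found in the camera images.
- loader: fixed two-lane loader: aluminium plate, top 15 mm above the table, x -186..189, y -139..67 mm, three blue rails, grey stop block at the lane ends. x runs down the lanes, y across, away from the occupied lane; origin at table height at the free lane's mouth, on its line. Plate bare where x < 0. Free lane spans y -36..41 mm; its rubber buffers stand at x = 165, z = 24..38 mm. Pose varies
- tip_box: loose box to load: blue base, clear lid (fixed shut), 100 mm long (its x, to point down the lane), 58 high, about 0.25 kg. Origin: underside, mid-length. Side walls at y = -30 and +35 mm (65 wide): on the lane's line at y = 0. A lid tab 20 mm long juts to y = -35 mid-length, 37..43 mm up, above the rails. Starts before the free lane, up to 20 mm off its line and 0.2 rad askew
- loaded_box: identical tip box already home in the neighbouring lane (the lane on the loader's -y side); must stay there
- rail_far: outer blue guide rail of the loader, a straight fixed bar 10 mm wide, top 31 mm above the table (16 above the plate), rounded nose at loader x = 0, running to x = 169 mm. Bounds the free lane on its +y side (inner face at loader y = +41 mm). Origin on its centre line at the nose, at its foot
- rail_mid: middle blue guide rail of the loader, a straight fixed bar 10 mm wide, top 31 mm above the table (16 above the plate), rounded nose at loader x = 0, running to x = 169 mm. Between the two lanes; bounds the free lane on its -y side (inner face at loader y = -36 mm). Origin on its centre line at the nose, at its foot
- rail_near: other outer blue guide rail of the loader, a straight fixed bar 10 mm wide, top 31 mm above the table (16 above the plate), rounded nose at loader x = 0, running to x = 169 mm. Bounds the occupied lane on its -y side. Origin on its centre line at the nose, at its foot
- home (a point): point on the plate's top face (z = 15 mm) where the box's origin is when the box stands against the buffers: loader x = 115, y = 0 mm. Its axes are the loader's
- catch (a joint): sprung steel ramp in the free lane's floor, 18 mm wide, rising from loader x = 30 mm to a square nose at x = 61 mm, 5 mm above the plate. 0 rad = up; a box passing over presses it flush (about 0.17 rad, 1 N), and it springs up by itself behind the box once the box's rear has passed the nose, leaving about 4 mm of play to the buffers
- timer: white lab timer, 70 x 64 x 20 mm, bystander on the table; origin under its centre
- petri_dish: clear petri dish, 69 mm wide, 14 mm high, bystander; origin under its centre
- brass_weight: brass weight, 27 mm wide, 43 mm high, bystander; origin under its centre

How it is judged:
By the outcome, as a careful person would: the job done as asked, in the order asked, and still so for the second after the job is handed in, with the robot touching nothing.
It also fails if it takes over 72 s, if anything falls off the work surface, if the arm or the gripper's body presses on something with over 40 N, if the wrist force passes 120 N, or if a joint passes its speed limit or range.

## Working session

There is one attempt and no reset: what is moved stays moved. The work goes in short steps, Python scripts to look and compute and a shell command to move; the robot and the scene stay as the last step left them, time stands still between calls to the robot, and variables do not carry over. Pictures are saved under pics/ and viewed, at most 13 in all, crops included, and the job is handed in when it is done.

```bash
ls; mkdir -p pics
python3 - <<'E'
from workcell import manip, imaging, job
import cv2
for n in ("top","side"):
    cv2.imwrite(f"pics/{n}0.png",imaging.camera(n)); print(n,imaging.calibration(n))
print(imaging.calibration("wrist")); print(manip.get_obs())
E
```

```text
jog.py
pics
workcell.py
top {'fx': 604.7819039025953, 'fy': 604.7819039025953, 'cx': 322.69656089219734, 'cy': 239.64050249078696, 'world_from_camera': array([[-0.01991033,  0.99504065, -0.0974561 ,  0.33121927],
       [-0.99968785, -0.01834184,  0.01696395,  0.04267491],
       [ 0.01509229,  0.09776343,  0.99509524,  1.69438354],
       [ 0.        ,  0.        ,  0.        ,  1.        ]])}
side {'fx': 453.5041301854835, 'fy': 453.5041301854835, 'cx': 321.0234272892081, 'cy': 235.85362435269187, 'world_from_camera': array([[ 0.99955953,  0.02928118, -0.00483239,  0.51060572],
       [-0.01911155,  0.51053207, -0.85964629, -0.79360124],
       [-0.02270437,  0.85936   ,  0.51086681,  0.53640856],
       [ 0.        ,  0.        ,  0.        ,  1.        ]])}
{'fx': 412.1060924037393, 'fy': 412.1060924037393, 'cx': 319.7812602353948, 'cy': 235.95268138171275, 'tool_from_camera': array([[ 1.89008903e-04,  9.45274350e-01,  3.26276521e-01,
         8.34437401e-02],
       [ 9.99999785e-01, -3.83552781e-04,  5.31922255e-04,
         2.28906149e-04],
       [ 6.27956731e-04,  3.26276350
[... 183 characters left out ...]
  0.33282534, -0.06468337,  1.46084753,  0.02162351,
        1.34991681, -0.08849417]), 'joint_velocities': array([-2.40562046e-04, -1.16789071e-03, -4.19531091e-04,  4.78033739e-06,
       -1.20530173e-03,  1.75325884e-03,  3.80917904e-04]), 'tau': array([ 8.56118586e-04, -6.26740980e+01,  4.87954030e-02, -3.92436540e+01,
        1.63001823e-02,  6.87262407e-03,  2.87557327e-05]), 'position': array([0.17731939, 0.59896702, 0.23058974]), 'ee_rot': array([ 1.43390726e-01,  9.89665942e-01, -6.48599395e-04, -4.99514301e-05]), 'ft_force': array([ 0.12761502,  0.79025071, -0.17709041]), 'torque': array([-0.03595278,  0.02679425,  0.01102814]), 'grasp_force': 0.0, 'grip_width': 0.9975452484589065}
```

View pics/top0.png

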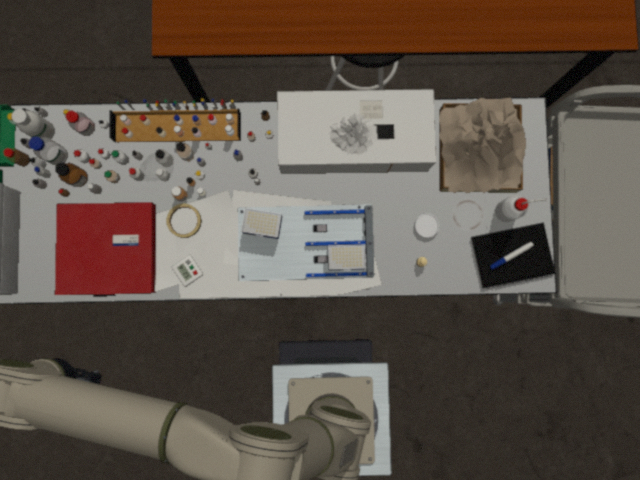

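View pics/side0.png

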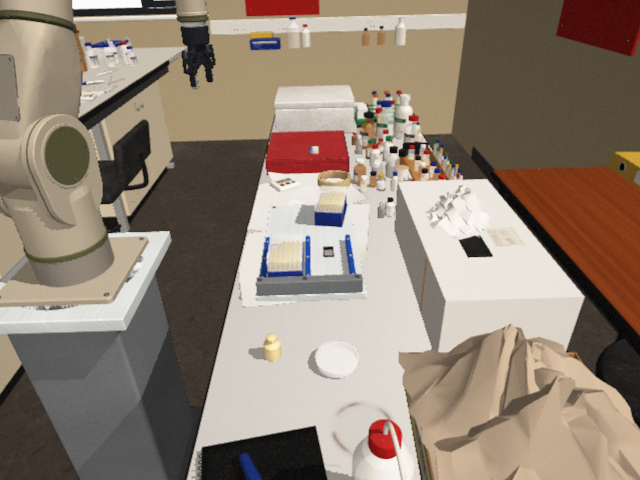

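```bash
cat > h.py <<'E'
import numpy as np
from workcell import manip, imaging, job
from scipy.spatial.transform import Rotation as R
def cam(name,obs=None):
    c=imaging.calibration(name)
    if name!="wrist": T=c["world_from_camera"]
    else:
        P=np.eye(4);P[:3,:3]=R.from_quat(obs["ee_rot"]).as_matrix();P[:3,3]=obs["position"];T=P@c["tool_from_camera"]
    return c,T
def ray(cT,u,v):
    c,T=cT; d=T[:3,:3]@np.array([(u-c["cx"])/c["fx"],-(v-c["cy"])/c["fy"],-1]); return T[:3,3],d
def at(cT,u,v,z):
    o,d=ray(cT,u,v); return (o+d*(z-o[2])/d[2])[:3]
def proj(cT,p):
    c,T=cT; q=T[:3,:3].T@(np.asarray(p)-T[:3,3]); return np.array([c["cx"]-c["fx"]*q[0]/q[2],c["cy"]+c["fy"]*q[1]/q[2]])
def tri(rays):
    A=np.zeros((3,3));b=np.zeros(3)
    for o,d in rays:
        d=d/np.linalg.norm(d);M=np.eye(3)-np.outer(d,d);A+=M;b+=M@o
    return np.linalg.solve(A,b)
def delta(p,Rw):
    "shift & rotvec in current tool axes to reach world p, Rw"
    o=manip.get_obs();C=R.from_quat(o["ee_rot"])
    return C.inv().apply(np.array(p)-o["position"]),(C.inv()*Rw).as_rotvec()
E
python3 - <<'E'
from h import *
t=cam("top")
for n,u,v,z in [("plate TL",238,206,.015),("TR",372,206,.015),("BL",239,279,.015),("BR",373,277,.015),("box",262,225,.073),("loaded",347,258,.073),("timer",187,270,.02),("dish",427,227,0.01),("weight",421,262,.04)]:
    print(n,at(t,u,v,z).round(3))
# target: tool down, tool y along world +x?  compare options
yaw=0
o=manip.get_obs();C=R.from_quat(o["ee_rot"]).as_matrix();print(C.round(3))
E
```

```text
plate TL [0.595 0.249 0.015]
TR [ 0.588 -0.126  0.015]
BL [0.391 0.248 0.015]
BR [ 0.389 -0.124  0.015]
box [0.533 0.178 0.073]
loaded [ 0.439 -0.049  0.073]
timer [0.418 0.39  0.02 ]
dish [ 0.526 -0.28   0.01 ]
weight [ 0.427 -0.254  0.04 ]
[[-0.959  0.284 -0.   ]
 [ 0.284  0.959 -0.001]
 [-0.    -0.001 -1.   ]]
```

Units first: shifts go in shares of 0.6 m and turns go in shares of 180 degrees. So -0.406 m / 0.6 = -0.6767, -0.35 m / 0.6 = -0.5833, 0.54 rad / 3.1416 = 0.1719.

```bash
echo '[[[0, 0, 0.0573, -0.0833, -0.05, -0.0167, 1], [0, 0, 0.1146, -0.1667, -0.1, -0.05, 0.5], [0, 0, 0.1719, -0.25, -0.15, -0.075, 0], [0, 0, 0.2292, -0.3333, -0.2, -0.1, 0], [0, 0, 0.2865, -0.4167, -0.25, -0.1167, 0], [0, 0, 0.3438, -0.5, -0.3, -0.1333, 0], [0, 0, 0.382, -0.5833, -0.35, -0.15, 0], [0, 0, 0.4084, -0.6767, -0.4083, -0.1667, 0], [0, 0, 0.4084, -0.6767, -0.4083, -0.1667, 0], [0, 0, 0.4084, -0.6767, -0.4083, -0.1667, 0], [0, 0, 0.4084, -0.6767, -0.4083, -0.1667, 0]]]' > m.json && python3 jog.py m.json
python3 - <<'E'
from h import *
import cv2
o=manip.get_obs();print(o["joint_pos"].round(3),o["position"],o["ee_rot"].tolist(),np.abs(o["joint_velocities"]).max())
im=imaging.camera("wrist");cv2.imwrite("pics/w1.png",im);np.savez("w1.npz",**{k:o[k] for k in("position","ee_rot")})
E
```

```text
clock: 1.48
position: [0.4961, 0.2505, 0.3308]
ee_rot: [0.706, 0.708, -0.0, -0.0]
ft_force: [-0.9, 0.3, 0.9]
grip_width: 0.002
grasp_force: 0.0
[-0.87   0.141  0.364  1.5   -0.05   1.511 -0.504] [0.49613915 0.25053612 0.33084094] [0.7061490006057506, 0.7080631076485624, -0.00034332962256751357, -0.00032658127667602594] 0.0030212157084508464
```

View pics/w1.png

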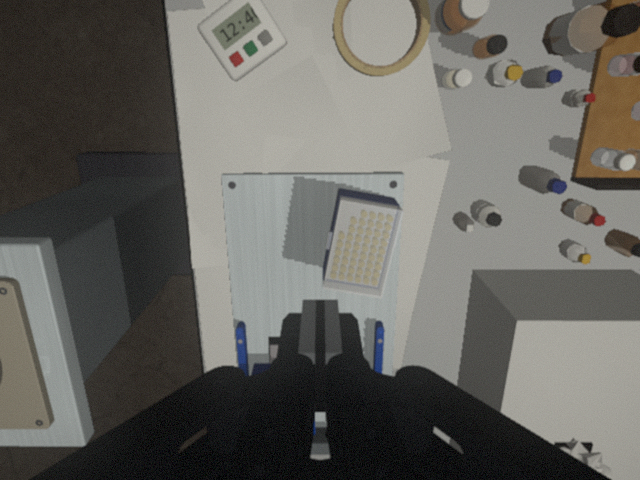

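In the tool's units: -0.115 m / 0.6 = -0.1917, -0.08 m / 0.6 = -0.1333.

```bash
echo '[[[0, 0, 0, 0.05, -0.0667, 0, 0], [0, 0, 0, 0.0917, -0.1333, 0, 0], [0, 0, 0, 0.1333, -0.1917, 0, 0], [0, 0, 0, 0.1333, -0.1917, 0, 0], [0, 0, 0, 0.1333, -0.1917, 0, 0]]]' > m.json && python3 jog.py m.json
python3 - <<'E'
from h import *
import cv2
o=manip.get_obs()
im=imaging.camera("wrist");cv2.imwrite("pics/w2.png",im);np.savez("w2.npz",**{k:o[k] for k in("position","ee_rot")})
im1=cv2.imread("pics/w1.png")
a=cv2.resize(im1[160:350,215:415],None,fx=4,fy=4,interpolation=cv2.INTER_CUBIC)[:,:]
a=a[:600] if 0 else cv2.resize(im1[165:345,215:415],None,fx=3.3333,fy=3.3333,interpolation=cv2.INTER_CUBIC)
cv2.imwrite("pics/w1c.png",a);print(a.shape,o["position"])
E
```

```text
clock: 2.15
position: [0.3821, 0.3292, 0.3313]
ee_rot: [0.707, 0.707, 0.0, 0.0]
ft_force: [0.6, -0.2, 0.4]
grip_width: -0.0
grasp_force: 0.0
(600, 667, 3) [0.3820534  0.32924868 0.33134582]
```

View pics/w1c.png

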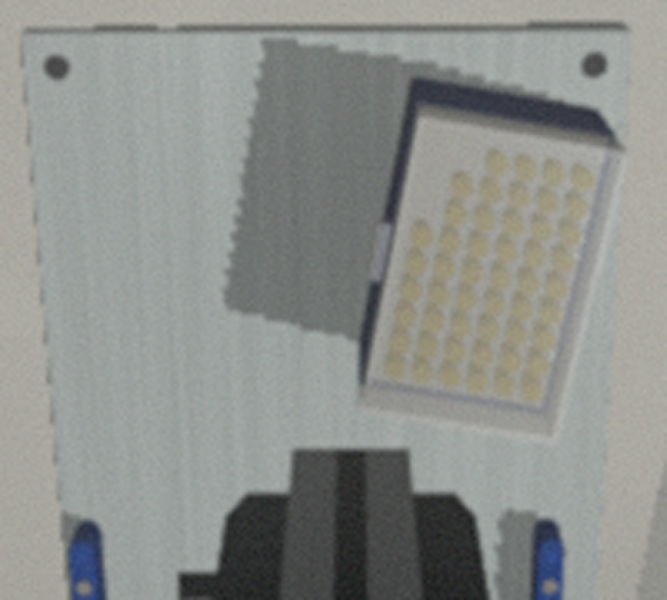

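View pics/w2.png

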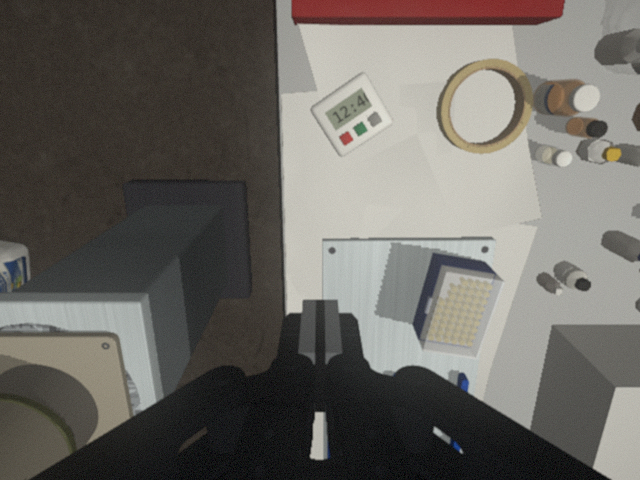

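```bash
cat > fit.py <<'E'
from h import *
from scipy.optimize import least_squares
def world(p,X,zoff=0):
    c,s=np.cos(p[2]),np.sin(p[2]); X=np.atleast_2d(X)
    return np.c_[p[0]+c*X[:,0]-s*X[:,1],p[1]+s*X[:,0]+c*X[:,1],X[:,2]+zoff]
def fit(obs,p0,zoff=0):
    f=lambda p:np.concatenate([proj(c,world(p,X,zoff)[0])-uv for c,X,uv in obs])
    r=least_squares(f,p0,loss="soft_l1");return r.x,f(r.x).reshape(-1,2)
def toloader(L,p):
    c,s=np.cos(L[2]),np.sin(L[2]);d=np.array(p[:2])-L[:2];return np.array([c*d[0]+s*d[1],-s*d[0]+c*d[1]])
E
python3 - <<'E'
from fit import *
w1=cam("wrist",np.load("w1.npz"));w2=cam("wrist",np.load("w2.npz"))
k=lambda u,v:np.array([215+(u+.5)/3.3333-.5,165+(v+.5)/3.3333-.5])
a=np.array
m=1e-3
Lo=[(w1,a([-186,-139,15])*m,k(24,30)),(w1,a([-186,67,15])*m,k(628,24)),(w1,a([0,-128,31])*m,k(88,521)),(w1,a([0,46,31])*m,k(547,519)),
(w2,a([-186,-139,15])*m,a([323,239])),(w2,a([-186,67,15])*m,a([494,238])),(w2,a([0,46,31])*m,a([463,374]))]
L,r=fit(Lo,[.52,.06,-1.57]);print("L",L,r.round(1).tolist())
c1=[k(420,106),k(622,150),k(552,437),k(360,403)];c2=[(441,266),(501,279),(476,356),(422,343)]
for i in range(4):
    print("tri corner",tri([ray(w1,*c1[i]),ray(w2,*c2[i])]).round(4))
X=[(-50,-30,58),(-50,35,58),(50,35,58),(50,-30,58)]
B,r=fit([(w1,a(x)*m,u) for x,u in zip(X,c1)]+[(w2,a(x)*m,a(u)) for x,u in zip(X,c2)],[.53,.17,-1.7],.015)
print("B",B,r.round(1).tolist());print("box in loader",toloader(L,B),B[2]-L[2])
np.savez("LB.npz",L=L,B=B)
E
```

```text
L [ 0.52434186  0.06661067 -1.56405122] [[-2.9, -1.7], [0.7, -0.6], [-3.5, 4.4], [0.8, 4.6], [-2.3, -0.3], [1.6, -0.3], [2.0, 4.1]]
tri corner [0.5184 0.2322 0.0498]
tri corner [0.5804 0.2224 0.064 ]
tri corner [0.5632 0.1268 0.0689]
tri corner [0.5013 0.1364 0.0601]
B [ 0.53595528  0.18420757 -1.73913563] [[-2.7, -0.4], [0.6, -2.8], [-0.2, -0.5], [-1.9, 0.4], [3.5, 2.8], [2.6, -0.7], [0.3, 0.9], [-1.0, 5.7]]
box in loader [-0.11751589  0.01240636] -0.17508441611597925
```

Run:
```python
import cv2,numpy as np
im=cv2.imread("pics/w1.png");g=cv2.GaussianBlur(im,(3,3),.8).astype(int)
print("row177-ish vert profile col 260:",[tuple(g[v,260]) for v in range(168,182)])
for r in (182,190,260,290): print(r,"left",[(u,g[r,u].sum()//3) for u in range(216,236)]);print("right",[(u,g[r,u].sum()//3) for u in range(396,412)])
print("nose far",[(v,tuple(g[v,379])) for v in range(314,334)])
print("nose near",[(v,tuple(g[v,241])) for v in range(314,334)])
print("rail far row 335",[(u,tuple(g[335,u])) for u in range(370,390)])
print("rail near row 335",[(u,tuple(g[335,u])) for u in range(232,250)])
print("box row 240",[(u,g[240,u].sum()//3) for u in list(range(322,338))+list(range(385,402))])
```

```text
row177-ish vert profile col 260: [(np.int64(164), np.int64(172), np.int64(174)), (np.int64(166), np.int64(173), np.int64(175)), (np.int64(165), np.int64(173), np.int64(174)), (np.int64(155), np.int64(163), np.int64(164)), (np.int64(131), np.int64(137), np.int64(137)), (np.int64(114), np.int64(117), np.int64(115)), (np.int64(125), np.int64(128), np.int64(124)), (np.int64(149), np.int64(153), np.int64(147)), (np.int64(162), np.int64(165), np.int64(160)), (np.int64(165), np.int64(168), np.int64(163)), (np.int64(165), np.int64(168), np.int64(162)), (np.int64(164), np.int64(168), np.int64(162)), (np.int64(164), np.int64(167), np.int64(162)), (np.int64(164), np.int64(166), np.int64(161))]
182 left [(216, np.int64(164)), (217, np.int64(165)), (218, np.int64(165)), (219, np.int64(164)), (220, np.int64(157)), (221, np.int64(147)), (222, np.int64(150)), (223, np.int64(159)), (224, np.int64(160)), (225, np.int64(159)), (226, np.int64(160)), (227, np.int64(157)), (228, np.int64(141)), (229, np.int64(119)), (230, np.int64(102)), (231, np.int64(96)), (232, np.int64(99)), (233, np.int64(110)), (234
[... 7026 characters left out ...]
3, np.int64(112)), (324, np.int64(112)), (325, np.int64(111)), (326, np.int64(113)), (327, np.int64(122)), (328, np.int64(127)), (329, np.int64(125)), (330, np.int64(118)), (331, np.int64(112)), (332, np.int64(125)), (333, np.int64(146)), (334, np.int64(154)), (335, np.int64(152)), (336, np.int64(147)), (337, np.int64(140)), (385, np.int64(151)), (386, np.int64(158)), (387, np.int64(162)), (388, np.int64(158)), (389, np.int64(149)), (390, np.int64(144)), (391, np.int64(145)), (392, np.int64(149)), (393, np.int64(155)), (394, np.int64(165)), (395, np.int64(174)), (396, np.int64(174)), (397, np.int64(168)), (398, np.int64(165)), (399, np.int64(168)), (400, np.int64(169)), (401, np.int64(168))]
```

```bash
cat >> fit.py <<'E'
def fitf(obs,p0,zoff=0,free=True):
    def f(q):
        out=[]
        for (c,T),X,uv in obs:
            c=dict(c);c["fx"]*=q[3];c["fy"]*=q[3];out.append(proj((c,T),world(q[:3],X,zoff)[0])-uv)
        return np.concatenate(out+([] if free else [[1e4*(q[3]-p0[3])]]))
    r=least_squares(f,p0);e=f(r.x);return r.x,e[:2*len(obs)].reshape(-1,2)
E
python3 - <<'E'
from fit import *
o1=np.load("w1.npz")
w1=cam("wrist",o1);w2=cam("wrist",np.load("w2.npz"))
print("tip",proj(w1,o1["position"]))
a=np.array;m=1e-3
k=lambda u,v:np.array([215+(u+.5)/3.3333-.5,165+(v+.5)/3.3333-.5])
Lo=[(w1,a([-186,-139,15])*m,a([221.7,174.3])),(w1,a([-186,67,15])*m,a([403,172.5])),(w1,a([0,-128,15])*m,a([241,320.5])),(w1,a([0,46,15])*m,a([379.3,320.5])),(w1,a([0,-128,31])*m,a([241,327])),(w1,a([0,46,31])*m,a([379.3,327])),
(w2,a([-186,-139,15])*m,a([323,239.5])),(w2,a([-186,67,15])*m,a([494,238.5])),(w2,a([0,46,15])*m,a([463,374]))]
q,r=fitf(Lo,[.52,.06,-1.57,1]);print("L",q,r.round(1).tolist())
q1,r=fitf(Lo[:6],[.52,.06,-1.57,1]);print("L w1",q1,r.round(1).tolist())
c1=[k(420,106),k(622,150),k(552,437),k(360,403)];c2=[(441,266),(501,279),(476,356),(422,343)]
X=[(-50,-30,58),(-50,35,58),(50,35,58),(50,-30,58)]
for w,cs in((w1,c1),(w2,c2)):
    B,r=fitf([(w,a(x)*m,a(u)) for x,u in zip(X,cs)],[.53,.17,-1.7,q[3]],.015,False)
    print("B",B,r.round(1).tolist(),toloader(q,B),B[2]-q[2])
E
```

```text
tip [317.88867296 320.79218278]
L [ 0.52607076  0.06415415 -1.56180525  0.99746918] [[-1.2, 0.3], [1.5, 1.0], [0.7, -0.2], [-0.4, -0.8], [-1.7, 0.1], [1.4, -0.6], [-1.2, 1.4], [2.0, 1.1], [-1.3, -2.6]]
L w1 [ 0.52599052  0.0640313  -1.56139475  0.99475133] [[-1.0, 0.6], [1.1, 1.3], [0.8, -0.3], [-0.6, -1.0], [-1.5, -0.0], [1.2, -0.8]]
B [ 0.53715235  0.18323743 -1.75101682  0.99746688] [[-0.9, 0.4], [2.0, -1.3], [0.1, 0.4], [-1.3, 0.7]] [-0.11897883  0.01215181] -0.18921157356814633
B [ 0.53451508  0.18652123 -1.73481211  0.99746689] [[1.8, 0.8], [1.0, -3.0], [-0.9, -1.2], [-2.2, 3.8]] [-0.12228621  0.00954417] -0.17300686019407174
```

```bash
cat > go.py <<'E'
import sys
from h import *
L=np.array([.526,.0641,-1.5616])
c,s=np.cos(L[2]),np.sin(L[2])
Rw=R.from_matrix(np.c_[[-c,-s,0],[-s,c,0],[0,0,-1]])
def show():
    o=manip.get_obs();d=o["position"][:2]-L[:2]
    print("loader TCP mm",(1e3*np.array([c*d[0]+s*d[1],-s*d[0]+c*d[1],o["position"][2]])).round(1),"F",o["ft_force"].round(1),o["clock"])
if __name__=="__main__":
    show()
    if len(sys.argv)>3:
        x,y,z=[float(v)/1e3 for v in sys.argv[1:4]]
        d,r=delta([L[0]+c*x-s*y,L[1]+s*x+c*y,z],Rw);print("d",d.round(4),"r",r.round(4))
E
python3 go.py -205 18 36
```

```text
loader TCP mm [-266.  -141.   331.3] F [ 1.1 -0.2 -0.2] 2.2
d [-0.0594  0.1595  0.2953] r [ 0.0003  0.0001 -0.0096]
```

In the tool's units: 0.2953 m / 0.6 = 0.4922, 0.28 m / 0.6 = 0.4667, -0.0096 rad / 3.1416 = -0.0031.

```bash
echo '[[[0, 0, -0.0031, -0.0333, 0.0917, 0.0333, 0.5], [0, 0, -0.0031, -0.0667, 0.1833, 0.1, 0.5], [0, 0, -0.0031, -0.099, 0.2658, 0.1667, 0.5], [0, 0, -0.0031, -0.099, 0.2658, 0.25, 0.5], [0, 0, -0.0031, -0.099, 0.2658, 0.3333, 0.5], [0, 0, -0.0031, -0.099, 0.2658, 0.4167, 0.5], [0, 0, -0.0031, -0.099, 0.2658, 0.4667, 0.5], [0, 0, -0.0031, -0.099, 0.2658, 0.4922, 0.5], [0, 0, -0.0031, -0.099, 0.2658, 0.4922, 0.5], [0, 0, -0.0031, -0.099, 0.2658, 0.4922, 0.5]]]' > m.json && python3 jog.py m.json; python3 go.py
python3 - <<'E'
from workcell import manip, imaging, job
import cv2
cv2.imwrite("pics/w3.png",imaging.camera("wrist"))
E
```

```text
clock: 3.45
position: [0.5427, 0.27, 0.0375]
ee_rot: [0.704, 0.71, 0.001, 0.0]
ft_force: [0.3, 0.9, 0.2]
grip_width: 0.501
grasp_force: 0.0
loader TCP mm [-205.7   18.6   37.5] F [0.3 0.9 0.2] 3.45
```

View pics/w3.png

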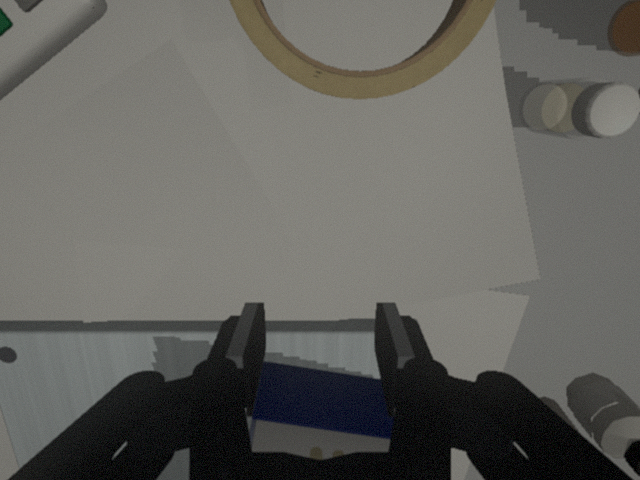

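In the tool's units: -0.048 m / 0.6 = -0.08, -0.044 m / 0.6 = -0.0733.

```bash
echo '[[[0, 0, 0, 0, 0, 0, 0.35], [0, 0, 0, 0, 0, 0, 0.35], [0, 0, 0, -0.01, 0, 0.0017, 0.35], [0, 0, 0, -0.02, 0, 0.0017, 0.35], [0, 0, 0, -0.0267, 0, 0.0017, 0.35], [0, 0, 0, -0.0333, 0, 0.0017, 0.35], [0, 0, 0, -0.04, 0, 0.0017, 0.35], [0, 0, 0, -0.0467, 0, 0.0017, 0.35], [0, 0, 0, -0.0533, 0, 0.0017, 0.35], [0, 0, 0, -0.06, 0, 0.0017, 0.35], [0, 0, 0, -0.0667, 0, 0.0017, 0.35], [0, 0, 0, -0.0733, 0, 0.0017, 0.35], [0, 0, 0, -0.08, 0, 0.0017, 0.35], [0, 0, 0, -0.08, 0, 0.0017, 0.35]]]' > m.json && python3 jog.py m.json; python3 go.py
python3 - <<'E'
from workcell import manip, imaging, job
import cv2
im=imaging.camera("top")[195:295,225:385]
cv2.imwrite("pics/t2.png",cv2.resize(im,None,fx=5,fy=5,interpolation=cv2.INTER_CUBIC))
E
```

```text
clock: 5.25
position: [0.5422, 0.2211, 0.035]
ee_rot: [0.704, 0.71, -0.0, 0.0]
ft_force: [-0.5, -0.2, 0.1]
grip_width: 0.354
grasp_force: 0.0
loader TCP mm [-156.8   17.7   35. ] F [-0.5 -0.2  0.1] 5.25
```

View pics/t2.png

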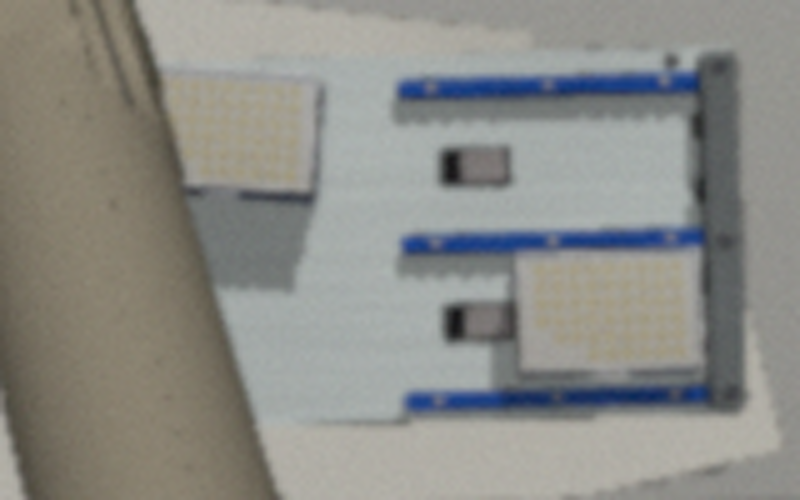

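```bash
cat > rel.py <<'E'
import sys
from go import *
t=cam("top")
def ld(u,v,ox=225,oy=195,f=5,z=.073):
    p=at(t,ox+(u+.5)/f-.5,oy+(v+.5)/f-.5,z);d=p[:2]-L[:2];return 1e3*np.array([c*d[0]+s*d[1],-s*d[0]+c*d[1]])
E
python3 - <<'E'
from rel import *
for n,u,v in [("loaded TL",518,253),("TR",702,248),("BR",698,373),("BL",518,377),("box TR",317,81),("BR",305,194),("rear-ish top",165,71),("bottom left",187,187)]: print(n,ld(u,v).round(1))
print("far nose",ld(398,90,z=.031),"mid",ld(402,246,z=.031))
E
```

```text
loaded TL [ 63.1 -51.9]
TR [162.4 -51.9]
BR [ 157.8 -119.2]
BL [  61.1 -118.6]
box TR [-42.8  44.5]
BR [-50.7 -16.8]
rear-ish top [-124.8   52.2]
bottom left [-114.1  -11.3]
far nose [ 0.36954977 44.4491471 ] mid [  0.30609105 -42.51565823]
```

```bash
python3 - <<'E'
from h import *
t=cam("top")
print("white box near edge",at(t,278,172,0),at(t,434,170,0),at(t,278,165,.1))
E
echo '[[[0, 0, 0, 0.0167, 0, -0.0167, 0.2], [0, 0, 0, 0.025, 0, -0.0833, 0], [0, 0, 0, 0.025, 0, -0.15, 0], [0, 0, 0, 0.025, 0, -0.15, 0]]]' > m.json && python3 jog.py m.json; python3 go.py -104 80 130; python3 go.py -104 80 36
```

```text
white box near edge [0.69272798 0.1370296  0.        ] [ 0.69109483 -0.3080246   0.        ] [0.69044178 0.13121908 0.1       ]
clock: 5.8
position: [0.5439, 0.2384, 0.1291]
ee_rot: [0.704, 0.711, 0.003, 0.001]
ft_force: [-0.2, -0.1, -1.2]
grip_width: 0.001
grasp_force: 0.0
loader TCP mm [-174.2   19.5  129.1] F [-0.2 -0.1 -1.2] 5.8
d [-0.0702  0.0604 -0.0008] r [ 0.0056 -0.0035  0.0009]
loader TCP mm [-174.2   19.5  129.1] F [-0.2 -0.1 -1.2] 5.8
d [-0.0705  0.0599  0.0932] r [ 0.0056 -0.0035  0.0009]
```

In the tool's units: 0.094 m / 0.6 = 0.1567, 0.09 m / 0.6 = 0.15.

```bash
echo '[[[0, 0, 0, -0.05, 0.05, 0, 0], [0, 0, 0, -0.1167, 0.1, 0, 0], [0, 0, 0, -0.1167, 0.1, 0.05, 0], [0, 0, 0, -0.1167, 0.1, 0.1, 0], [0, 0, 0, -0.1167, 0.1, 0.15, 0], [0, 0, 0, -0.1167, 0.1, 0.1567, 0], [0, 0, 0, -0.1167, 0.1, 0.1567, 0]]]' > m.json && python3 jog.py m.json; python3 go.py -104 54 36
```

```text
clock: 6.68
position: [0.6024, 0.1677, 0.0308]
ee_rot: [0.704, 0.711, -0.0, -0.0]
ft_force: [0.7, -0.1, 0.1]
grip_width: 0.004
grasp_force: 0.0
loader TCP mm [-102.9   77.4   30.8] F [ 0.7 -0.1  0.1] 6.675
d [ 0.0011 -0.0234 -0.0052] r [-0.0006  0.0002  0.0008]
```

In the tool's units: -0.024 m / 0.6 = -0.04, -0.022 m / 0.6 = -0.0367.

```bash
echo '[[[0, 0, 0, 0, -0.0067, -0.0033, 0], [0, 0, 0, 0, -0.0133, -0.005, 0], [0, 0, 0, 0, -0.0183, -0.005, 0], [0, 0, 0, 0, -0.0233, -0.005, 0], [0, 0, 0, 0, -0.0283, -0.005, 0], [0, 0, 0, 0, -0.0333, -0.005, 0], [0, 0, 0, 0, -0.0367, -0.005, 0], [0, 0, 0, 0, -0.04, -0.005, 0], [0, 0, 0, 0, -0.04, -0.005, 0]]]' > m.json && python3 jog.py m.json; python3 go.py
python3 - <<'E'
from workcell import manip, imaging, job
import cv2
im=imaging.camera("top")[195:295,225:385]
cv2.imwrite("pics/t3.png",cv2.resize(im,None,fx=5,fy=5,interpolation=cv2.INTER_CUBIC))
E
```

```text
clock: 7.8
position: [0.5791, 0.1672, 0.0345]
ee_rot: [0.704, 0.71, 0.001, 0.0]
ft_force: [4.2, 0.4, 4.5]
grip_width: -0.002
grasp_force: 3.6
loader TCP mm [-102.6   54.    34.5] F [4.2 0.4 4.5] 7.8
```

View pics/t3.png

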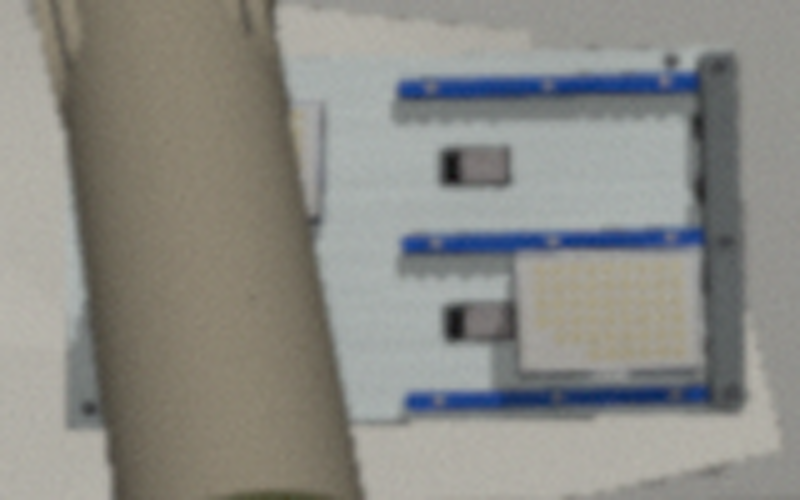

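Run:
```python
from rel import *
for n,u,v in [("front TR",319,103),("front BR",314,219),("dark TR",324,103),("dark BR",319,221)]: print(n,ld(u,v).round(1))
import cv2
im=cv2.imread("pics/t3.png").astype(int);b=im[...,0]-im[...,2];g=im.sum(2)//3
for v in range(90,232,10): # front dark-blue edge: darkest column
    r=g[v,300:345]; print(v,300+int(r.argmin()),r.min())
print("col 312:",[(v,g[v,312]) for v in range(84,120,2)])
print("col 312 low:",[(v,g[v,312]) for v in range(200,236,2)])
for u in (560,620,680): print("loaded top",u,[(v,g[v,u],b[v,u]) for v in range(236,266,3)])
```

```text
front TR [-42.   32.5]
front BR [-46.2 -30.5]
dark TR [-39.3  32.4]
dark BR [-43.5 -31.6]
90 340 169
100 321 158
110 322 137
120 322 126
130 322 126
140 322 134
150 321 134
160 300 133
170 300 124
180 300 115
190 300 99
200 300 92
210 300 90
220 314 76
230 306 85
col 312: [(84, np.int64(171)), (86, np.int64(171)), (88, np.int64(171)), (90, np.int64(172)), (92, np.int64(172)), (94, np.int64(171)), (96, np.int64(169)), (98, np.int64(166)), (100, np.int64(162)), (102, np.int64(159)), (104, np.int64(160)), (106, np.int64(162)), (108, np.int64(164)), (110, np.int64(165)), (112, np.int64(165)), (114, np.int64(164)), (116, np.int64(163)), (118, np.int64(163))]
col 312 low: [(200, np.int64(146)), (202, np.int64(144)), (204, np.int64(142)), (206, np.int64(139)), (208, np.int64(136)), (210, np.int64(137)), (212, np.int64(130)), (214, np.int64(117)), (216, np.int64(102)), (218, np.int64(87)), (220, np.int64(77)), (222, np.int64(75)), (224, np.int64(81)), (226, np.int64(92)), (228, np.int64(98)), (230, np.int64(99)), (232, np.int64(98)), (234, np.int64(97))]
loaded top 560 [(236, np.int64(105), 
[... 383 characters left out ...]
)), (239, np.int64(70), np.int64(102)), (242, np.int64(70), np.int64(95)), (245, np.int64(79), np.int64(64)), (248, np.int64(102), np.int64(27)), (251, np.int64(129), np.int64(10)), (254, np.int64(149), np.int64(-1)), (257, np.int64(156), np.int64(-3)), (260, np.int64(159), np.int64(-7)), (263, np.int64(159), np.int64(-13))]
loaded top 680 [(236, np.int64(88), np.int64(78)), (239, np.int64(86), np.int64(83)), (242, np.int64(91), np.int64(77)), (245, np.int64(101), np.int64(55)), (248, np.int64(118), np.int64(27)), (251, np.int64(133), np.int64(13)), (254, np.int64(149), np.int64(1)), (257, np.int64(158), np.int64(-6)), (260, np.int64(160), np.int64(-13)), (263, np.int64(159), np.int64(-18))]
```

In the tool's units: -0.095 m / 0.6 = -0.1583, 0.07 m / 0.6 = 0.1167.

```bash
echo '[[[0, 0, 0, 0, 0.0133, 0, 0], [0, 0, 0, 0, 0.0417, 0, 0], [0, 0, 0, 0, 0.0467, -0.0833, 0], [0, 0, 0, 0, 0.0467, -0.1583, 0], [0, 0, 0, 0, 0.0467, -0.1583, 0], [0, 0, 0, 0.05, 0, -0.1583, 0.35], [0, 0, 0, 0.1167, -0.05, -0.1583, 0.35], [0, 0, 0, 0.1167, -0.0867, -0.1583, 0.35], [0, 0, 0, 0.1167, -0.0867, -0.1583, 0.35], [0, 0, 0, 0.1167, -0.0867, -0.1583, 0.35]]]' > m.json && python3 jog.py m.json; python3 go.py -173 2 36
```

```text
clock: 9.1
position: [0.5261, 0.2359, 0.1283]
ee_rot: [0.704, 0.71, -0.001, -0.0]
ft_force: [-0.1, -0.2, 0.5]
grip_width: 0.347
grasp_force: 0.0
loader TCP mm [-171.8    1.7  128.3] F [-0.1 -0.2  0.5] 9.1
d [0.0013 0.0004 0.0923] r [-0.0009  0.0008 -0.0004]
```

In the tool's units: 0.09 m / 0.6 = 0.15, 0.05 m / 0.6 = 0.0833.

```bash
echo '[[[0, 0, 0, 0.0033, 0, 0.0833, 0.35], [0, 0, 0, 0.0033, 0, 0.15, 0.35], [0, 0, 0, 0.0033, 0, 0.15, 0.35], [0, 0, 0, -0.01, 0, 0.15, 0.35], [0, 0, 0, -0.02, 0, 0.15, 0.35], [0, 0, 0, -0.0267, 0, 0.15, 0.35], [0, 0, 0, -0.0333, 0, 0.15, 0.35], [0, 0, 0, -0.04, 0, 0.15, 0.35], [0, 0, 0, -0.0467, 0, 0.15, 0.35], [0, 0, 0, -0.0533, 0, 0.15, 0.35], [0, 0, 0, -0.06, 0, 0.15, 0.35], [0, 0, 0, -0.0667, 0, 0.15, 0.35], [0, 0, 0, -0.0733, 0, 0.15, 0.35], [0, 0, 0, -0.0733, 0, 0.15, 0.35]]]' > m.json && python3 jog.py m.json; python3 go.py
python3 - <<'E'
from workcell import manip, imaging, job
import cv2
im=imaging.camera("top")[195:295,225:385]
cv2.imwrite("pics/t4.png",cv2.resize(im,None,fx=5,fy=5,interpolation=cv2.INTER_CUBIC))
E
```

```text
clock: 10.85
position: [0.5263, 0.1917, 0.0388]
ee_rot: [0.704, 0.71, -0.0, 0.0]
ft_force: [0.6, 0.3, -0.1]
grip_width: 0.349
grasp_force: 0.3
loader TCP mm [-127.6    1.5   38.8] F [ 0.6  0.3 -0.1] 10.85
```

View pics/t4.png

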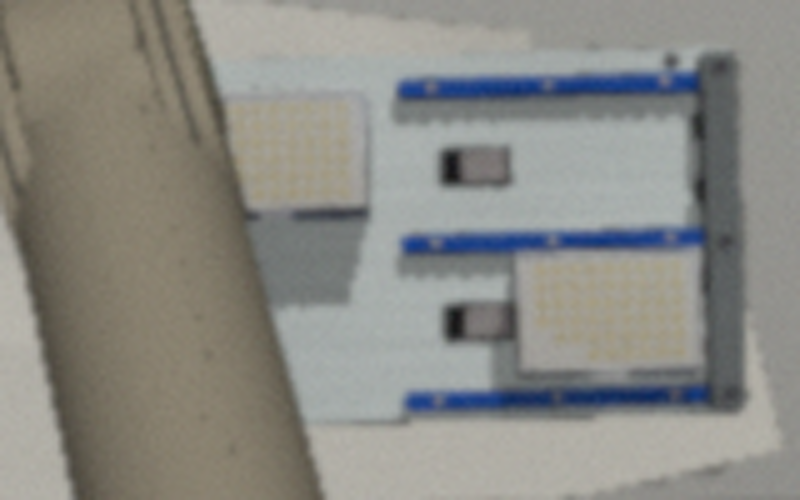

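```bash
cat > edge.py <<'E'
from rel import *
import cv2
def lines(png,cols,vr,sign,z=.073,w=2):
    g=cv2.GaussianBlur(cv2.imread(png).astype(np.float32).sum(2)/3,(0,0),4);d=cv2.Sobel(g,cv2.CV_32F,0,1)*sign
    P=np.array([ld(u,vr[0]+int(d[vr[0]:vr[1],u].argmax()),z=z) for u in cols])
    k=np.polyfit(P[:,0],P[:,1],1);r=P[:,1]-np.polyval(k,P[:,0]);m=abs(r)<=2*np.median(abs(r))+.3
    k=np.polyfit(P[m,0],P[m,1],1);return "y at mid %.1f slope %.3f rms %.2f n %d"%(np.polyval(k,P[:,0].mean()),k[0],r[m].std(),m.sum())
E
python3 - <<'E'
from edge import *
f="pics/t4.png"
print("box low",lines(f,range(300,362,2),(196,218),-1)); print("box low all",lines(f,range(256,362,2),(196,218),-1))
print("box top",lines(f,range(245,362,2),(86,106),-1)); 
print("loaded low",lines(f,range(525,695,2),(362,382),-1));print("loaded top",lines(f,range(525,695,2),(244,260),1))
print("rail far top edge",lines(f,range(410,690,4),(66,86),-1,.031),"mid low",lines(f,range(410,510,4),(230,246),-1,.031))
print(ld(366,95),ld(366,209))
E
```

```text
box low y at mid -24.3 slope 0.003 rms 0.16 n 31
box low all y at mid -24.4 slope 0.009 rms 0.17 n 53
box top y at mid 39.5 slope 0.003 rms 0.58 n 57
loaded low y at mid -115.3 slope -0.007 rms 0.24 n 68
loaded top y at mid -51.5 slope -0.025 rms 0.56 n 78
rail far top edge y at mid 50.1 slope -0.006 rms 0.56 n 63 mid low y at mid -36.5 slope -0.008 rms 0.25 n 24
[-16.50798284  36.14194822] [-18.062693   -25.81709017]
```

Units first: shifts go in shares of 0.6 m and turns go in shares of 180 degrees. So -0.09 m / 0.6 = -0.15, 0.075 m / 0.6 = 0.125.

```bash
echo '[[[0, 0, 0, 0.0133, 0, 0, 0.35], [0, 0, 0, 0.0333, 0, 0, 0.2], [0, 0, 0, 0.0333, 0, -0.0833, 0], [0, 0, 0, 0.0333, 0, -0.15, 0], [0, 0, 0, -0.0333, 0.0833, -0.15, 0], [0, 0, 0, -0.1033, 0.125, -0.15, 0], [0, 0, 0, -0.1033, 0.125, -0.15, 0], [0, 0, 0, -0.1033, 0.125, -0.0833, 0], [0, 0, 0, -0.1033, 0.125, -0.02, 0], [0, 0, 0, -0.1033, 0.125, -0.02, 0], [0, 0, 0, -0.1033, 0.125, -0.02, 0]]]' > m.json && python3 jog.py m.json; python3 go.py -66 50 52
```

```text
clock: 12.28
position: [0.6026, 0.1323, 0.0524]
ee_rot: [0.703, 0.711, 0.001, 0.0]
ft_force: [-0.3, -0.2, 0.3]
grip_width: -0.001
grasp_force: 0.0
loader TCP mm [-67.5  77.2  52.4] F [-0.3 -0.2  0.3] 12.275
d [-0.0014 -0.0272  0.0003] r [ 0.0012 -0.0006  0.0012]
```

In the tool's units: -0.021 m / 0.6 = -0.035, -0.019 m / 0.6 = -0.0317.

```bash
echo '[[[0, 0, 0, 0, -0.0133, 0, 0], [0, 0, 0, 0, -0.025, 0, 0], [0, 0, 0, 0, -0.0317, 0, 0], [0, 0, 0, 0, -0.035, 0, 0], [0, 0, 0, 0, -0.035, 0, 0]]]' > m.json && python3 jog.py m.json; echo '[[[0, 0, 0, 0, -0.0033, 0, 0], [0, 0, 0, 0, -0.0033, 0, 0]]]' > m.json && python3 jog.py m.json; echo '[[[0, 0, 0, 0, -0.0033, 0, 0], [0, 0, 0, 0, -0.0067, 0, 0], [0, 0, 0, 0, -0.0067, 0, 0]]]' > m.json && python3 jog.py m.json; python3 go.py
python3 - <<'E'
from edge import *
im=imaging.camera("top")[195:295,225:385]
f="pics/t5.png";cv2.imwrite(f,cv2.resize(im,None,fx=5,fy=5,interpolation=cv2.INTER_CUBIC))
g=cv2.imread(f).astype(int).sum(2)//3
print([(u,g[150,u]) for u in range(280,390,6)])
print([(v,g[v,355]) for v in range(190,236,3)])
E
```

```text
clock: 12.9
position: [0.5809, 0.1312, 0.0511]
ee_rot: [0.704, 0.71, 0.0, -0.0]
ft_force: [1.0, -0.6, 0.1]
grip_width: 0.002
grasp_force: 0.0
clock: 13.15
position: [0.579, 0.1311, 0.051]
ee_rot: [0.704, 0.71, 0.0, 0.0]
ft_force: [-1.1, 0.0, 0.6]
grip_width: 0.002
grasp_force: 0.0
clock: 13.52
position: [0.5749, 0.1311, 0.0511]
ee_rot: [0.704, 0.711, 0.0, -0.0]
ft_force: [2.0, -0.6, -0.1]
grip_width: 0.001
grasp_force: 0.8
loader TCP mm [-66.6  49.6  51.1] F [ 2.  -0.6 -0.1] 13.525
[(280, np.int64(126)), (286, np.int64(127)), (292, np.int64(124)), (298, np.int64(123)), (304, np.int64(122)), (310, np.int64(119)), (316, np.int64(118)), (322, np.int64(115)), (328, np.int64(115)), (334, np.int64(111)), (340, np.int64(108)), (346, np.int64(101)), (352, np.int64(98)), (358, np.int64(91)), (364, np.int64(101)), (370, np.int64(142)), (376, np.int64(169)), (382, np.int64(173)), (388, np.int64(172))]
[(190, np.int64(105)), (193, np.int64(105)), (196, np.int64(102)), (199, np.int64(102)), (202, np.int64(103)), (205, np.int64(101)), (208, np.int64(99)), (211, np.int64(101)), (214, np.int64(102)), (217, np.int64(104)), (220, np.int64(104)), (223, np.int64(106)), (226, np.int64(110)), (229, np.int64(109)), (232, np.int64(107)), (235, np.int64(106))]
```

In the tool's units: 0.08 m / 0.6 = 0.1333, -0.077 m / 0.6 = -0.1283.

```bash
echo '[[[0, 0, 0, 0, 0.0167, 0, 0], [0, 0, 0, 0, 0.0417, 0, 0], [0, 0, 0, 0, 0.0417, -0.0667, 0], [0, 0, 0, 0, 0.0417, -0.1283, 0], [0, 0, 0, 0.0667, 0, -0.1283, 0.35], [0, 0, 0, 0.1333, -0.05, -0.1283, 0.35], [0, 0, 0, 0.1333, -0.0783, -0.1283, 0.35], [0, 0, 0, 0.1333, -0.0783, -0.1283, 0.35], [0, 0, 0, 0.1333, -0.0783, -0.1283, 0.35]]]' > m.json && python3 jog.py m.json; python3 go.py -140 2.5 36
python3 - <<'E'
from edge import *
im=imaging.camera("top")[195:295,225:385]
f="pics/t6.png";cv2.imwrite(f,cv2.resize(im,None,fx=5,fy=5,interpolation=cv2.INTER_CUBIC))
print("box low",lines(f,range(280,360,2),(200,228),-1)); 
print("box top",lines(f,range(270,360,2),(92,116),-1),lines(f,range(270,360,2),(92,116),1))
E
```

```text
clock: 14.7
position: [0.5282, 0.21, 0.1281]
ee_rot: [0.704, 0.71, 0.0, 0.0]
ft_force: [1.3, -0.5, -0.3]
grip_width: 0.353
grasp_force: 0.0
loader TCP mm [-145.9    3.5  128.1] F [ 1.3 -0.5 -0.3] 14.7
d [-0.0058 -0.001   0.0921] r [ 0.0004  0.0002 -0.0007]
box low y at mid -28.4 slope -0.017 rms 0.23 n 40
box top y at mid 35.1 slope -0.002 rms 0.32 n 45 y at mid 28.4 slope -0.031 rms 2.20 n 42
```

View pics/t6.png

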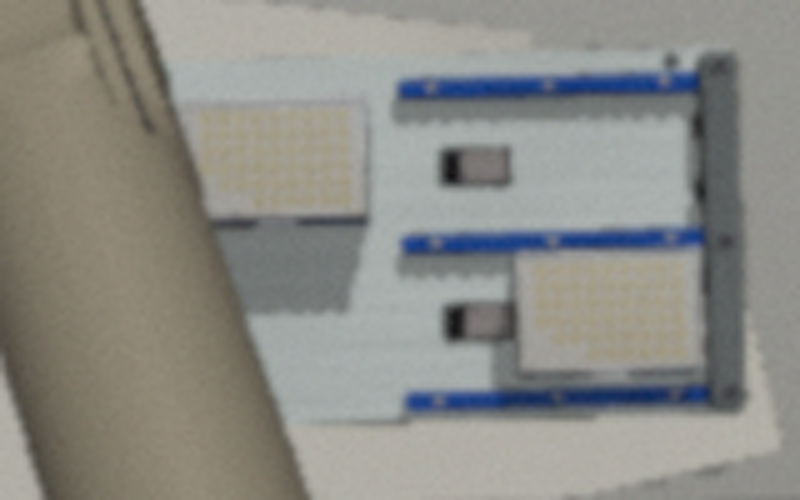

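In the tool's units: 0.088 m / 0.6 = 0.1467, 0.05 m / 0.6 = 0.0833.

```bash
echo '[[[0, 0, 0, 0.0067, -0.0017, 0.0833, 0.35], [0, 0, 0, 0.0067, -0.0017, 0.1467, 0.35], [0, 0, 0, 0.0067, -0.0017, 0.1467, 0.35], [0, 0, 0, 0.02, -0.0017, 0.1467, 0.35], [0, 0, 0, 0.0067, -0.0017, 0.1467, 0.35], [0, 0, 0, -0.01, -0.0017, 0.1467, 0.35], [0, 0, 0, -0.02, -0.0017, 0.1467, 0.35], [0, 0, 0, -0.0267, -0.0017, 0.1467, 0.35], [0, 0, 0, -0.0333, -0.0017, 0.1467, 0.35], [0, 0, 0, -0.04, -0.0017, 0.1467, 0.35], [0, 0, 0, -0.0467, -0.0017, 0.1467, 0.35], [0, 0, 0, -0.0533, -0.0017, 0.1467, 0.35], [0, 0, 0, -0.0533, -0.0017, 0.1467, 0.35]]]' > m.json && python3 jog.py m.json; python3 go.py 49 2.5 40
python3 - <<'E'
from edge import *
im=imaging.camera("top")[195:295,225:385]
f="pics/t7.png";cv2.imwrite(f,cv2.resize(im,None,fx=5,fy=5,interpolation=cv2.INTER_CUBIC))
print("box low",lines(f,range(310,380,2),(200,224),-1)); 
print("box top",lines(f,range(300,380,2),(94,114),-1)) 
g=cv2.imread(f).astype(int).sum(2)//3
print([(u,g[160,u]) for u in range(360,410,3)])
E
```

```text
clock: 16.38
position: [0.5266, 0.178, 0.04]
ee_rot: [0.704, 0.71, -0.0, 0.0]
ft_force: [0.4, 0.1, -0.0]
grip_width: 0.346
grasp_force: 0.1
loader TCP mm [-113.9    1.6   40. ] F [ 0.4  0.1 -0. ] 16.375
d [-0.1629  0.0009  0.    ] r [ 0.      0.0003 -0.0002]
box low y at mid -28.5 slope -0.000 rms 0.19 n 35
box top y at mid 35.2 slope 0.013 rms 0.48 n 39
[(360, np.int64(155)), (363, np.int64(153)), (366, np.int64(150)), (369, np.int64(152)), (372, np.int64(157)), (375, np.int64(157)), (378, np.int64(159)), (381, np.int64(161)), (384, np.int64(161)), (387, np.int64(158)), (390, np.int64(145)), (393, np.int64(143)), (396, np.int64(155)), (399, np.int64(167)), (402, np.int64(173)), (405, np.int64(175)), (408, np.int64(174))]
```

In the tool's units: -0.06 m / 0.6 = -0.1, -0.055 m / 0.6 = -0.0917.

```bash
echo '[[[0, 0, 0, -0.0083, 0, 0, 0.35], [0, 0, 0, -0.0167, 0, 0, 0.35], [0, 0, 0, -0.025, 0, 0, 0.35], [0, 0, 0, -0.0333, 0, 0, 0.35], [0, 0, 0, -0.0417, 0, 0, 0.35], [0, 0, 0, -0.05, 0, 0, 0.35], [0, 0, 0, -0.0583, 0, 0, 0.35], [0, 0, 0, -0.0667, 0, 0, 0.35], [0, 0, 0, -0.075, 0, 0, 0.35], [0, 0, 0, -0.0833, 0, 0, 0.35], [0, 0, 0, -0.0917, 0, 0, 0.35], [0, 0, 0, -0.1, 0, 0, 0.35], [0, 0, 0, -0.1, 0, 0, 0.35]]]' > m.json && python3 jog.py m.json; python3 go.py 49 2.5 40
python3 - <<'E'
from edge import *
im=imaging.camera("top")[195:295,225:385]
f="pics/t8.png";cv2.imwrite(f,cv2.resize(im,None,fx=5,fy=5,interpolation=cv2.INTER_CUBIC))
print("box low",lines(f,range(410,495,2),(196,224),-1)); 
print("box top",lines(f,range(410,495,2),(92,114),1),lines(f,range(410,495,2),(92,114),-1))
E
```

```text
clock: 18.05
position: [0.5272, 0.1179, 0.04]
ee_rot: [0.704, 0.71, -0.0, 0.0]
ft_force: [-0.5, 0.5, 0.1]
grip_width: 0.352
grasp_force: 0.0
loader TCP mm [-53.8   1.7  40. ] F [-0.5  0.5  0.1] 18.05
d [-1.028e-01  9.000e-04  1.000e-04] r [ 0.0001  0.0002 -0.0004]
box low y at mid -27.9 slope -0.036 rms 0.32 n 43
box top y at mid 36.5 slope -0.019 rms 0.15 n 42 y at mid 25.9 slope 0.001 rms 0.77 n 43
```

In the tool's units: -0.05 m / 0.6 = -0.0833, -0.03 m / 0.6 = -0.05.

```bash
echo '[[[0, 0, 0, -0.0083, 0, 0, 0.35], [0, 0, 0, -0.0167, 0, 0, 0.35], [0, 0, 0, -0.025, 0, 0, 0.35], [0, 0, 0, -0.0333, 0, 0, 0.35], [0, 0, 0, -0.0417, 0, 0, 0.35], [0, 0, 0, -0.05, 0, 0, 0.35], [0, 0, 0, -0.0583, 0, 0, 0.35], [0, 0, 0, -0.0667, 0, 0, 0.35], [0, 0, 0, -0.075, 0, 0, 0.35], [0, 0, 0, -0.0833, 0, 0, 0.35], [0, 0, 0, -0.0833, 0, 0, 0.35]]]' > m.json && python3 jog.py m.json; python3 go.py 49 2.5 40
python3 - <<'E'
from edge import *
im=imaging.camera("top")[195:295,225:385]
f="pics/t9.png";cv2.imwrite(f,cv2.resize(im,None,fx=5,fy=5,interpolation=cv2.INTER_CUBIC))
print("box low",lines(f,range(490,590,2),(196,224),-1)); 
print("box top",lines(f,range(490,590,2),(92,114),1))
g=cv2.imread(f).astype(int).sum(2)//3
print([(u,g[150,u]) for u in range(560,680,4)])
E
```

```text
clock: 19.48
position: [0.5275, 0.0677, 0.0399]
ee_rot: [0.704, 0.71, -0.0, 0.0]
ft_force: [0.3, -0.3, 1.9]
grip_width: 0.347
grasp_force: 0.0
loader TCP mm [-3.6  1.6 39.9] F [ 0.3 -0.3  1.9] 19.475
d [-0.0526  0.001  -0.    ] r [-0.0002  0.0005 -0.0005]
box low y at mid -28.3 slope 0.013 rms 0.34 n 49
box top y at mid 35.3 slope -0.027 rms 0.00 n 50
[(560, np.int64(155)), (564, np.int64(154)), (568, np.int64(152)), (572, np.int64(153)), (576, np.int64(155)), (580, np.int64(161)), (584, np.int64(165)), (588, np.int64(167)), (592, np.int64(164)), (596, np.int64(166)), (600, np.int64(168)), (604, np.int64(168)), (608, np.int64(168)), (612, np.int64(168)), (616, np.int64(169)), (620, np.int64(170)), (624, np.int64(170)), (628, np.int64(170)), (632, np.int64(171)), (636, np.int64(170)), (640, np.int64(171)), (644, np.int64(172)), (648, np.int64(171)), (652, np.int64(170)), (656, np.int64(169)), (660, np.int64(169)), (664, np.int64(170)), (668, np.int64(170)), (672, np.int64(170)), (676, np.int64(172))]
```

```bash
echo '[[[0, 0, 0, -0.0083, 0, 0, 0.35], [0, 0, 0, -0.0167, 0, 0, 0.35], [0, 0, 0, -0.025, 0, 0, 0.35], [0, 0, 0, -0.0333, 0, 0, 0.35], [0, 0, 0, -0.0417, 0, 0, 0.35], [0, 0, 0, -0.05, 0, 0, 0.35], [0, 0, 0, -0.0583, 0, 0, 0.35], [0, 0, 0, -0.0667, 0, 0, 0.35], [0, 0, 0, -0.075, 0, 0, 0.35], [0, 0, 0, -0.0817, 0, 0, 0.35], [0, 0, 0, -0.0817, 0, 0, 0.35]]]' > m.json && python3 jog.py m.json; for i in 1 2 3; do python3 go.py;done | tail -1
python3 - <<'E'
from edge import *
im=imaging.camera("top")[195:295,225:385]
f="pics/t10.png";cv2.imwrite(f,cv2.resize(im,None,fx=5,fy=5,interpolation=cv2.INTER_CUBIC))
g=cv2.imread(f).astype(int).sum(2)//3
print([(u,g[150,u]) for u in range(640,720,4)]);print("loaded row 310",[(u,g[310,u]) for u in range(660,720,4)])
print("low",lines(f,range(600,680,2),(190,224),-1))
E
```

```text
clock: 20.9
position: [0.5281, 0.019, 0.04]
ee_rot: [0.704, 0.71, -0.0, 0.0]
ft_force: [-1.1, 0.9, 0.5]
grip_width: 0.349
grasp_force: 0.0
loader TCP mm [45.1  1.7 40. ] F [-1.1  0.9  0.5] 20.9
[(640, np.int64(152)), (644, np.int64(152)), (648, np.int64(154)), (652, np.int64(154)), (656, np.int64(152)), (660, np.int64(150)), (664, np.int64(153)), (668, np.int64(157)), (672, np.int64(155)), (676, np.int64(153)), (680, np.int64(153)), (684, np.int64(146)), (688, np.int64(131)), (692, np.int64(118)), (696, np.int64(104)), (700, np.int64(83)), (704, np.int64(76)), (708, np.int64(86)), (712, np.int64(91)), (716, np.int64(95))]
loaded row 310 [(660, np.int64(152)), (664, np.int64(153)), (668, np.int64(155)), (672, np.int64(155)), (676, np.int64(150)), (680, np.int64(152)), (684, np.int64(157)), (688, np.int64(157)), (692, np.int64(153)), (696, np.int64(146)), (700, np.int64(131)), (704, np.int64(105)), (708, np.int64(85)), (712, np.int64(86)), (716, np.int64(90))]
low y at mid -28.0 slope -0.024 rms 0.37 n 39
```

In the tool's units: -0.005 m / 0.6 = -0.0083, -0.003 m / 0.6 = -0.005.

```bash
echo '[[[0, 0, 0, -0.005, 0, 0, 0.35], [0, 0, 0, -0.0083, 0, 0, 0.35], [0, 0, 0, -0.0083, 0, 0, 0.35]]]' > m.json && python3 jog.py m.json; for i in 1 2 3 4 5; do echo '[[[0, 0, 0, -0.0017, 0, 0, 0.35], [0, 0, 0, -0.0017, 0, 0, 0.35]]]' > m.json && python3 jog.py m.json | egrep 'position|ft_force'; done
```

```text
clock: 21.32
position: [0.5281, 0.0144, 0.04]
ee_rot: [0.704, 0.71, 0.0, 0.0]
ft_force: [0.7, 0.3, -0.4]
grip_width: 0.348
grasp_force: 0.3
position: [0.5281, 0.0136, 0.04]
ft_force: [-0.2, 0.6, 0.2]
position: [0.5281, 0.0125, 0.04]
ft_force: [0.9, 2.1, 0.2]
position: [0.5281, 0.0115, 0.04]
ft_force: [0.3, 0.9, 0.0]
position: [0.5282, 0.0108, 0.04]
ft_force: [0.6, 1.7, -0.2]
position: [0.5282, 0.0107, 0.0401]
ft_force: [-0.0, 6.4, 1.1]
```

In the tool's units: -0.0015 m / 0.6 = -0.0025.

```bash
echo '[[[0, 0, 0, -0.0025, 0, 0, 0.35], [0, 0, 0, -0.0025, 0, 0, 0.35], [0, 0, 0, -0.0025, 0, 0, 0.35]]]' > m.json && python3 jog.py m.json | grep ft_f;  echo '[[[0, 0, 0, 0.0167, 0, 0, 0.35], [0, 0, 0, 0.0417, 0, 0, 0.35], [0, 0, 0, 0.05, 0, -0.0833, 0.35], [0, 0, 0, 0.05, 0, -0.1833, 0.35], [0, 0, 0, 0.1333, 0, -0.2833, 0.35], [0, 0, 0, 0.2333, 0, -0.3833, 0.35], [0, 0, 0, 0.3333, 0, -0.4333, 0.35], [0, 0, 0, 0.3333, -0.0833, -0.4333, 0.35], [0, 0, 0, 0.3333, -0.1667, -0.4333, 0.35], [0, 0, 0, 0.3333, -0.1667, -0.4333, 0.35], [0, 0, 0, 0.3333, -0.1667, -0.4333, 0.35]]]' > m.json && python3 jog.py m.json
python3 - <<'E'
from edge import *
o=manip.get_obs();cv2.imwrite("pics/fw.png",imaging.camera("wrist"))
im=imaging.camera("top")[195:295,225:385]
a=cv2.resize(im,None,fx=5,fy=5,interpolation=cv2.INTER_CUBIC)
f="pics/t11.png";cv2.imwrite(f,a)
s=cv2.resize(imaging.camera("side")[205:305,240:380],None,fx=5,fy=5,interpolation=cv2.INTER_CUBIC);cv2.imwrite("pics/s11.png",s)
print("low",lines(f,range(530,680,2),(190,224),-1))
# last picture: top crop beside side crop, each shrunk
cv2.imwrite("pics/last.png",np.vstack([cv2.resize(a[20:420,380:780],(400,400))[:300],cv2.resize(s[100:500,:],(400,229))])) 
cv2.imwrite("pics/last2.png",np.hstack([cv2.resize(a[20:420,380:780],(400,400)),cv2.resize(s[50:450,50:450],(400,400))]))
E
```

```text
ft_force: [-0.4, 9.9, 1.1]
clock: 24.32
position: [0.4266, 0.2072, 0.3002]
ee_rot: [0.704, 0.71, 0.0, 0.0]
ft_force: [-0.2, -0.5, 0.7]
grip_width: 0.35
grasp_force: 0.0
low y at mid -27.8 slope -0.008 rms 0.32 n 71
```

View pics/last2.png

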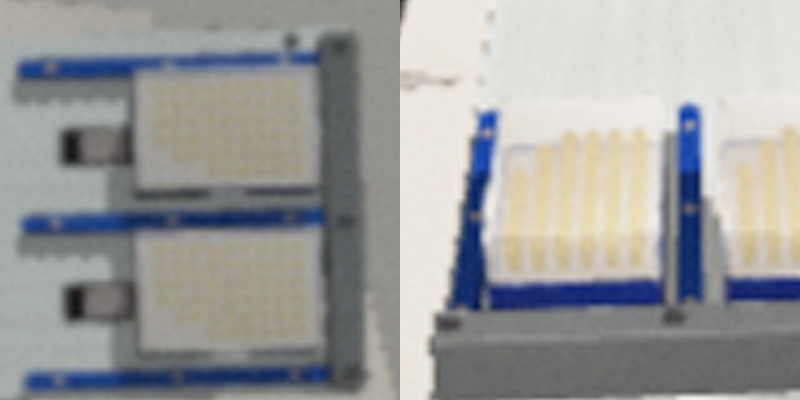

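The last picture shows the box in the free lane, at rows 70–190 of the left half. It is square and level with its neighbour, with its rear at column 133 against the neighbour's 137. The catch looks the same in both lanes (columns 62–130), and there is a gap to both rails.

```bash
python3 -c "
from workcell import manip, imaging, job
print(job.hand_in())"
```

```text
the job is handed in; nothing more can be done
None
```

I squared the tip box up and pushed it home against the buffers, clear of both rails in the pictures. The catch looks up behind it, and I handed the job in at about 24 s with the arm clear.

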